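Draw the bottom plaque from the cooling stack and set it to the scribing line

ROBOT

A 7-joint arm with a two-finger parallel gripper is mounted at the origin on a cart in front of the work surface, level with it; the furniture and walls round the work are solid. World frame = base frame: x ahead of the robot, y to its left, z up, the work surface at z = 0. Lengths are in m, angles in rad, forces in N, time in s.
With the tool pointing down it reaches from about 0.425 to 0.875 m from the base axis. Payload 8.4 kg.
Tool frame: the origin (TCP) lies midway between the tips of the shut fingers; the grasp point (between the pads) lies 19 mm behind it; z points along the fingers, x is the direction in which the jaws open and shut, and the axes are right-handed (so a half turn about z gives the same grasp; the last joint's range is limited). The gripper opens to 85 mm and grips with 20 to 120 N. Pads are 22 mm wide; open, the fingers measure 114 mm over their backs; the gripper's body (76 mm by 85 mm) begins 54 mm behind the grasp point. The pads swing forward as they close: fully open they stand 13 mm farther back than shut.
Start: joints at [-1.256, 0.333, 0.04, 1.465, -0.013, 1.343, -0.059], TCP at [0.261, 0.595, 0.231] pointing down, gripper open.
Joint ranges: [-2.58, 2.58], [-0.38, 2.09], [-1.3, 1.39], [0.25, 2.4], [-1.5, 4.64], [0.08, 2.09], [-2.65, 2.65]. Speed limits (rad/s): [2.22, 2.22, 2.79, 2.79, 3.14, 3.14, 3.14].

INTERFACE

Orientations are given as a 3x3 rotation matrix whose columns are the frame's x, y, z axes.
In Python, from bench import movep, servo_line, movej, gripper_to, sleep, solve_ik, capture, camera_model, Unreachable, close_job, current_time_s, current_joint_pos, current_qd, current_effort, current_tcp_pos, current_eef_rot, current_contact_force, current_wrist_torque, current_width gives the robot as it stands. The module is installed in compiled form; this text tells all that it offers. Calls block until the motion is done:
- movep(position, orientation): joint-space move of the TCP to a pose.
- servo_line(position, attitude=None, max_speed=0.15, stop_force=None): straight line of the TCP; attitude=None keeps the orientation; max_speed is the mean speed in m/s. With stop_force (N) it stops when the force on the tool has changed by that much, and returns True; else False.
- movej(angles): joint-space move.
- gripper_to(opening, newtons=None): finger opening in m; newtons is the grip in N (None keeps the last); returns when the fingers have stopped.
- sleep(seconds).
- solve_ik(position, orientation): joint angles nearest the present ones, or None.
- capture(name): name is "scene" or "top" or "wrist"; returns the picture (384x512x3 uint8, blue, green, red); there is no depth.
- camera_model(name): a dict with "fx", "fy", "cx", "cy" (pixels), "view" (4x4, takes a point from world to camera coordinates); the wrist camera has in their place "mount" (4x4, takes a point from camera to tool coordinates, whose origin is the TCP and whose axes are the tool frame's). Camera axes: x right, y down, z forward; pixel columns grow to the right and rows downward; lengths in m; the calibration is good to about 2 mm. A picture is of the moment at which its call begins: read the wrist's pose just before it. camera_model takes no time and is no camera call.
A pose or a line that the arm cannot do raises Unreachable and nothing moves.
- close_job(): hands the job in, once; it reports no verdict.
Readings, each from a call of its own:
- current_time_s(): time.
- current_joint_pos(): joint angles.
- current_qd(): joint speeds.
- current_effort(): joint torques, N m.
- current_tcp_pos(): TCP position.
- current_eef_rot(): TCP orientation.
- current_contact_force(): force on the tool from outside, world axes, zero at the start.
- current_wrist_torque(): the same for the moment, N m.
- current_width(): finger opening in m.
Only numpy, scipy, OpenCV 4.12 (cv2) and the standard library are available. Lean on these libraries where they do the work, as an engineer would, in place of code of your own. Each camera call takes 0.05 s, during which the arm holds its last target.

TASK

Four moulded plaques are cooling flat under a weight in the stand; the bottom one was moulded first and is to be scribed now. Draw it straight out through the gate at the front of the stand, so that the three others settle down in the stand with the weight still standing on them: do not unstack, lift or topple them. Then slide the plaque into the scribing jig from its tongue end, under the bridge bar, until its leading edge lies on the scribed line (there is no stop), and leave it there lying flat, without disturbing the other things on the bench.

Things in the scene. Friction and masses are not known exactly. Their poses are not given: they have to be found in the camera images.
- stand_gate (a point): Fixed cooling stand: grey base plate, top 10 mm above the bench, a steel gate at its front (robot) end. Point: on the base top, mid-width, in the plane of the gate's rear face; x points to the back of the stand, y across, z up. The plaque is drawn out along -x. Base x -8 to +164 mm, 116 mm wide; bare bench, 10 mm lower, lies in front of it.
- stand_jaws (a point): Same stand, point between the gate's two jaws at their underside, 12 mm over the base: one 8 mm plaque passes below, those above are held back. Each gate bracket is 6 mm thick (x -6 to 0 from the rear face): uprights from y 35 to 47 mm either side, jaws turned inward to y 23 mm; tops 30 mm over the base.
- plaque_1_mid (a point): Bottom plaque of the stack, to be drawn out: 140 x 64 x 8 mm, white plastic, about 80 g; the point given is its centre, its x axis runs along the 140 mm length, z is up. At the start it lies flat on the stand's base, along the stand's x, its front end 46 to 56 mm out past the gate's rear face, 10 mm above bare bench. It carries 0.7 kg; drawing it takes 6 to 13 N.
- plaque_1: The same bottom plaque; this point is the centre of its underside.
- plaque_2_mid (a point): Second plaque of the stack, resting on the bottom one, its front 1 to 6 mm behind the gate's rear face: 140 x 64 x 8 mm, white plastic, about 80 g; the point given is its centre, its x axis runs along the 140 mm length, z is up. While the bottom plaque is drawn, the stack first tips back a few degrees and then comes down flat, 8 mm lower.
- plaque_3_mid (a point): Third plaque of the stack: 140 x 64 x 8 mm, white plastic, about 80 g; the point given is its centre, its x axis runs along the 140 mm length, z is up.
- plaque_4_mid (a point): Top plaque of the stack: 140 x 64 x 8 mm, white plastic, about 80 g; the point given is its centre, its x axis runs along the 140 mm length, z is up.
- weight_mid (a point): Steel weight standing loose on the top plaque: cylinder 41 mm across, 62 mm high with its knob, 0.45 kg; the point is on its axis, half-way up; z is up.
- jig_line (a point): Fixed scribing jig: grey board, top 10 mm above the bench, a black line scribed across it. Point: middle of the line on the board top; x points along the jig the way the plaque is pushed in (away from the robot), y across, z up. The plaque is right when its leading edge is over the line: its centre then is at x -70 mm. Board 120 mm wide from x -75 to +50 mm.
- jig_mouth (a point): Jig: point on the board top where the channel begins, 66 mm before the line. Two guide strips 12 mm high leave a channel 68 mm wide, 98 mm long from here; a flared mouth widens over the 18 mm before it to about 86 mm.
- jig_bar (a point): Jig: point under the middle of the bridge bar across the channel, at its underside, 14 mm over the board; the bar is 18 mm wide along the jig (centre 34 mm before the line), its top 19 mm over the board (screw heads 21 mm).
- jig_tongue (a point): Jig: point on the board top at the robot end of its infeed tongue, 192 mm before the line. The tongue is 40 mm wide, level with the board, and reaches to 73 mm before the line; a 64 mm plaque on it overhangs 12 mm either side, over bare bench 10 mm lower.
- bottle_oil: capped reagent bottle, 66 mm across, 135 mm tall, standing between the stand and the jig; bystander; origin at the centre of its underside
- tape_roll: roll of tape lying flat, 73 mm across, 19 mm high; bystander; origin at the centre of its underside
- glue_stick: thick pen-shaped stick lying down, 100 mm long, 24 mm thick, along its y axis; bystander; origin at the centre of its underside
- green_cup: small tapered cup, 57 mm across, 34 mm high; bystander; origin at the centre of its underside
- slide_box: pale carton, 58 x 82 x 32 mm; bystander; origin at the centre of its underside
Mind the look-alikes: they are no part of the job. Leave any turquoise look-alike of the part that bears weight_mid alone.

How it is judged:
On the way:
1. the bottom plaque is drawn clear of the stack, and the three others lie flat on the stand's base with the weight standing on them (x of plaque_1_mid in the frame of stand_gate below -0.072 m and z of plaque_2_mid in the frame of stand_gate between 0.001 and 0.007 m and x of plaque_2_mid in the frame of stand_gate between 0.058 and 0.092 m and y of plaque_2_mid in the frame of stand_gate between -0.012 and 0.012 m and angle between each of plaque_2_mid, plaque_3_mid, plaque_4_mid's own z axis and vertical below 0.06 rad and z of plaque_3_mid in the frame of stand_gate between 0.009 and 0.015 m and x of plaque_3_mid in the frame of stand_gate between 0.058 and 0.092 m and y of plaque_3_mid in the frame of stand_gate between -0.012 and 0.012 m and z of plaque_4_mid in the frame of stand_gate between 0.017 and 0.023 m and x of plaque_4_mid in the frame of stand_gate between 0.058 and 0.092 m and y of plaque_4_mid in the frame of stand_gate between -0.012 and 0.012 m and angle between weight_mid's own z axis and vertical below 0.08 rad and z of weight_mid in the frame of stand_gate between 0.051 and 0.059 m), for 0.2 s.
At the end, for the whole second after the job is handed in: Drawn plaque flat in the jig channel, within 0.06 rad of its direction, leading edge within 2.5 mm of the line, released, at rest; the three others flat on the stand base, within 17 mm along and 12 mm across of their middle place, the weight upright on them (x of plaque_1_mid in the frame of jig_line between -0.0725 and -0.0675 m and y of plaque_1_mid in the frame of jig_line between -0.006 and 0.006 m and z of plaque_1_mid in the frame of jig_line between 0.001 and 0.007 m and angle between the x axis of plaque_1_mid and the x axis of jig_line, either way round below 0.06 rad and angle between plaque_1_mid's own z axis and vertical below 0.04 rad and linear speed of plaque_1 below 0.01 m/s and z of plaque_2_mid in the frame of stand_gate between 0.001 and 0.007 m and x of plaque_2_mid in the frame of stand_gate between 0.058 and 0.092 m and y of plaque_2_mid in the frame of stand_gate between -0.012 and 0.012 m and angle between each of plaque_2_mid, plaque_3_mid, plaque_4_mid's own z axis and vertical below 0.06 rad and z of plaque_3_mid in the frame of stand_gate between 0.009 and 0.015 m and x of plaque_3_mid in the frame of stand_gate between 0.058 and 0.092 m and y of plaque_3_mid in the frame of stand_gate between -0.012 and 0.012 m and z of plaque_4_mid in the frame of stand_gate between 0.017 and 0.023 m and x of plaque_4_mid in the frame of stand_gate between 0.058 and 0.092 m and y of plaque_4_mid in the frame of stand_gate between -0.012 and 0.012 m and angle between weight_mid's own z axis and vertical below 0.08 rad and z of weight_mid in the frame of stand_gate between 0.051 and 0.059 m); the robot touches nothing.
It fails at once if a plaque of the stack, or the weight, is tipped by more than 0.3 rad (angle between any of plaque_2_mid, plaque_3_mid, plaque_4_mid, weight_mid's own z axis and vertical above 0.3 rad).
It fails at once if the stack or the weight is lifted (weight more than 15 mm above its first height) (z of weight_mid in the frame of stand_gate above 0.078 m).
It fails at once if a bystander is moved by more than 20 mm (distance of any of bottle_oil, tape_roll, glue_stick, green_cup, slide_box from where it was at the start of the episode above 0.02 m).
It also fails if it takes over 58 s, if anything falls off the work surface, if the arm or the gripper's body presses on something with over 40 N, if the wrist force passes 120 N, or if a joint passes its speed limit or range.

## Working session

There is one attempt and no reset: what is moved stays moved. The work goes in short steps, each a Python script; the robot and the scene stay as the last script left them, time stands still between calls to the robot, and variables do not carry over. Pictures are saved under pics/ and viewed, and the job is handed in when it is done.

```bash
mkdir -p pics; python3 - <<'E'
from bench import *
import cv2
for n in("scene","top","wrist"):
    im=capture(n);cv2.imwrite(f"pics/{n}0.png",im)
    print(n,{k:(v.round(4).tolist() if hasattr(v,'round') and hasattr(v,'tolist') else v) for k,v in camera_model(n).items()})
print(current_time_s(),current_tcp_pos(),current_eef_rot(),current_width())
E
```

```text
scene {'fx': 355.53444216882644, 'fy': 355.53444216882644, 'cx': 259.28343760791387, 'cy': 187.4739822590584, 'view': [[0.8942, -0.4477, -0.0032, -0.5299], [-0.1861, -0.3652, -0.9121, 0.1797], [0.4071, 0.8162, -0.4099, 0.8435], [0.0, 0.0, 0.0, 1.0]]}
top {'fx': 400.7227009735854, 'fy': 400.7227009735854, 'cx': 251.98399605003146, 'cy': 189.2619988635882, 'view': [[-0.0264, -0.9996, -0.0074, -0.0414], [-0.9928, 0.027, -0.1171, 0.5928], [0.1172, 0.0043, -0.9931, 1.1153], [0.0, 0.0, 0.0, 1.0]]}
wrist {'fx': 293.86397511749107, 'fy': 293.86397511749107, 'cx': 255.40918844756368, 'cy': 193.66757408421907, 'mount': [[1.0, 0.0001, 0.001, -0.0004], [-0.0004, 0.9594, 0.2822, -0.0719], [-0.0009, -0.2822, 0.9594, -0.1434], [0.0, 0.0, 0.0, 1.0]]}
0.15 [0.26124279 0.59480119 0.23061228] [[ 4.02085158e-01  9.15602169e-01 -4.40155647e-04]
 [ 9.15601375e-01 -4.02085390e-01 -1.20872562e-03]
 [-1.28369196e-03  8.30035162e-05 -9.99999173e-01]] 0.08557813564027172
```

View pics/scene0.png

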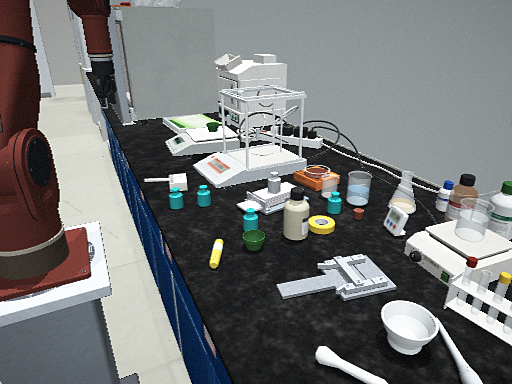

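View pics/top0.png

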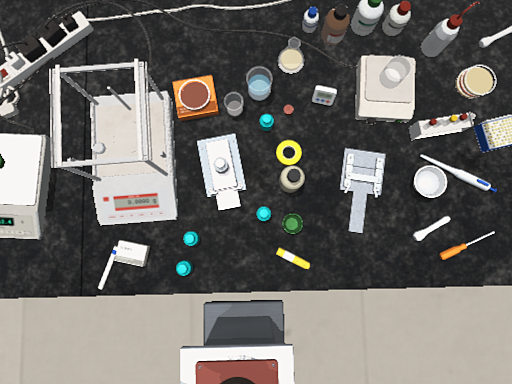

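View pics/wrist0.png

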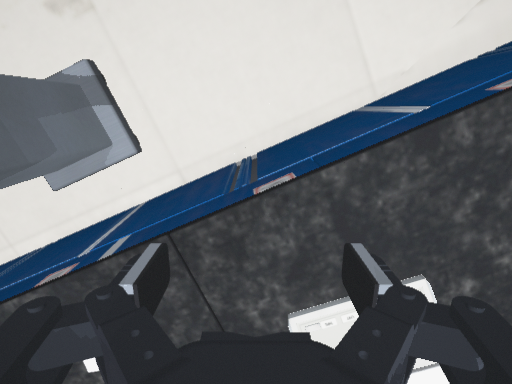

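The top view shows the stand at about (222,165), with the plaque's front end at (228,200). The jig is at (362,180) and its tongue end at (357,230). The bottle sits between them, and there are turquoise look-alike weights around. Next I'll zoom in and get rough positions.

```bash
cat > h.py <<'E'
from bench import *
import numpy as np, cv2
def cam(n,R=None,p=None):
    m=camera_model(n); K=np.array([[m['fx'],0,m['cx']],[0,m['fy'],m['cy']],[0,0,1]])
    if n=='wrist':
        T=np.eye(4);T[:3,:3]=R;T[:3,3]=p; V=np.linalg.inv(T@np.array(m['mount']))
    else: V=np.array(m['view'])
    return K,V
def cast(K,V,uv,z):
    C=np.linalg.inv(V); o=C[:3,3]; d=C[:3,:3]@np.linalg.inv(K)@np.array([uv[0],uv[1],1.])
    return o+d*(z-o[2])/d[2]
def proj(K,V,P):
    c=V[:3,:3]@np.asarray(P)+V[:3,3]; u=K@c; return u[:2]/u[2]
def down(yx): # tool-x direction angle yx in world, z down
    x=np.array([np.cos(yx),np.sin(yx),0]);z=np.array([0,0,-1.]);return np.column_stack([x,np.cross(z,x),z])
def snap(tag):
    p=np.array(current_tcp_pos());R=np.array(current_eef_rot());im=capture('wrist')
    cv2.imwrite(f'pics/{tag}.png',im);np.savez(f'pics/{tag}.npz',p=p,R=R);return im
def wcam(tag):
    d=np.load(f'pics/{tag}.npz');return cam('wrist',d['R'],d['p'])
E
python3 - <<'E'
from h import *
im=cv2.imread('pics/top0.png')
cv2.imwrite('pics/top0z.png',cv2.resize(im[115:255,185:400],None,fx=3.7,fy=3.7,interpolation=cv2.INTER_CUBIC))
K,V=cam('top')
for n,uv,z in [('plq front L',(217,208),.018),('plq front R',(242,205),.018),('weight top',(221,163),.1),('tongue L',(350,230),.01),('tongue R',(364,232),.01),('bottle',(292,179),.13),('cup',(292,224),.03),('glue',(293,259),.02),('tape',(289,152),.02),('jigfar',(365,150),.01)]:
    print(n,cast(K,V,uv,z).round(3))
E
```

```text
plq front L [0.542 0.046 0.018]
plq front R [ 0.548 -0.027  0.018]
weight top [0.658 0.025 0.1  ]
tongue L [ 0.468 -0.337  0.01 ]
tongue R [ 0.461 -0.377  0.01 ]
bottle [ 0.605 -0.164  0.13 ]
cup [ 0.489 -0.169  0.03 ]
glue [ 0.39  -0.169  0.02 ]
tape [ 0.7   -0.169  0.02 ]
jigfar [ 0.702 -0.395  0.01 ]
```

View pics/top0z.png

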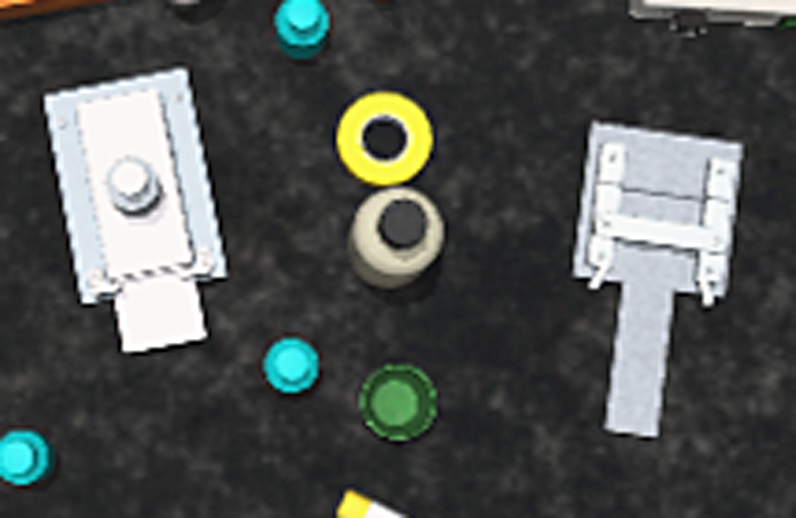

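```bash
python3 - <<'E'
from h import *
movep([0.60,0.01,0.26],down(np.pi/2)); snap('w1')
movep([0.60,-0.375,0.26],down(np.pi/2)); snap('w2')
print(current_time_s(),current_joint_pos())
a=[cv2.resize(cv2.imread(f'pics/{t}.png')[:300],None,fx=1.5,fy=1.5,interpolation=cv2.INTER_CUBIC) for t in('w1','w2')]
for t,i in zip(('w1z','w2z'),a): cv2.imwrite(f'pics/{t}.png',i)
E
```

```text
4.0917 [-0.01721186  0.53636976  0.79841561  1.28746319 -0.37782208  1.46884137
  2.31969803]
```

View pics/w1z.png

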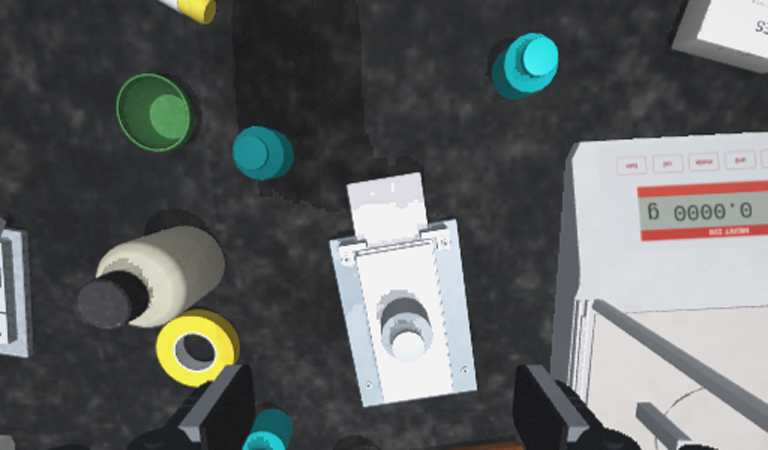

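View pics/w2z.png

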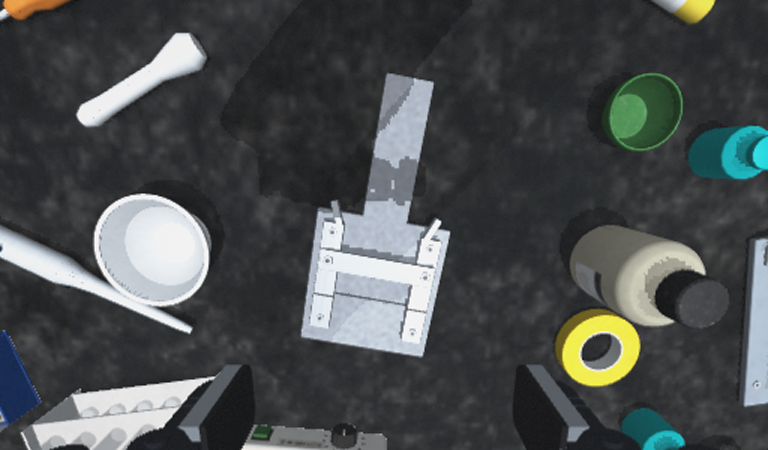

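Both views are clear. In the zoomed w1 the plaque's front corners are near (347,183) and (420,173). In the zoomed w2 the line runs from about (335,293) to (410,303). I'll zoom in for precise corners.

```bash
python3 - <<'E'
from h import *
a=cv2.imread('pics/w1.png')[105:275,212:325]; cv2.imwrite('pics/w1c.png',cv2.resize(a,None,fx=3.5,fy=3.5,interpolation=cv2.INTER_CUBIC))
b=cv2.imread('pics/w2.png')[42:242,195:305]; b=cv2.convertScaleAbs(b,alpha=.9);cv2.imwrite('pics/w2c.png',cv2.resize(b,None,fx=3,fy=3,interpolation=cv2.INTER_CUBIC))
E
```

```text
(no output)
```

View pics/w1c.png

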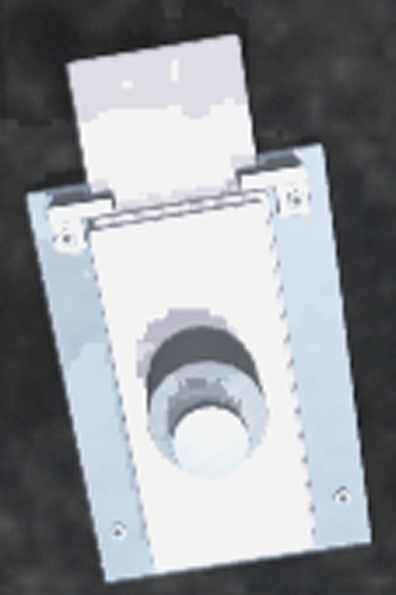

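View pics/w2c.png

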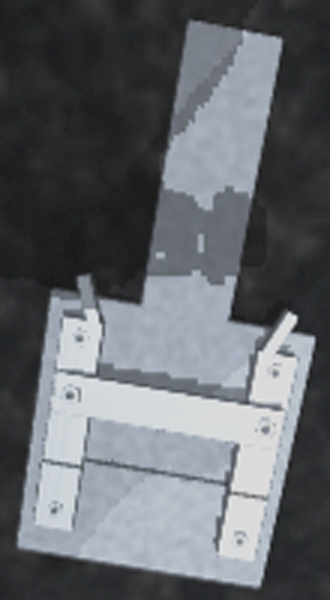

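```bash
cat > meas.py <<'E'
from h import *
def pts(tag,org,s,L,z):
    K,V=wcam(tag)
    return np.array([cast(K,V,((u+.5)/s-.5+org[0],(v+.5)/s-.5+org[1]),z) for u,v in L])
yaw=lambda a,b:np.arctan2(b[1]-a[1],b[0]-a[0])
if __name__=='__main__':
    S=pts('w1',(212,105),3.5,[(28,195),(323,145),(371,541),(106,582)],.01)
    P=pts('w1',(212,105),3.5,[(68,64),(239,35)],.018)
    print('stand',S[:,:2].round(4).tolist()); e=np.linalg.norm(np.roll(S,-1,0)-S,axis=1);print(e)
    print('yaws',yaw(S[1],S[2]),yaw(S[0],S[3]),yaw(S[0],S[1])-np.pi/2,yaw(S[3],S[2])-np.pi/2)
    print('plq',P.round(4).tolist(),np.linalg.norm(P[0]-P[1]),yaw(P[0],P[1])-np.pi/2)
    J=pts('w2',(195,42),3,[(53,290),(316,338),(262,588),(18,547)],.01)
    T=pts('w2',(195,42),3,[(190,20),(283,40)],.01)
    L=pts('w2',(195,42),3,[(82,461),(225,484)],.01)
    print('jig',J[:,:2].round(4).tolist(),np.linalg.norm(np.roll(J,-1,0)-J,axis=1))
    print('yaws',yaw(J[1],J[2]),yaw(J[0],J[3]),yaw(J[0],J[1])-np.pi/2,yaw(J[3],J[2])-np.pi/2)
    print('tongue',T.round(4).tolist(),'line',L.round(4).tolist(),yaw(L[0],L[1])-np.pi/2)
    print('yaw tong->far',yaw(T.mean(0),J[2:].mean(0)),np.linalg.norm(T.mean(0)-J[2:].mean(0)),'(242)')
    # top cam cross-check
    K,V=cam('top')
    f=lambda u,v,z:cast(K,V,((u+.5)/3.7-.5+185,(v+.5)/3.7-.5+115),z)
    print('top jig far',f(596,122,.01).round(4),f(742,144,.01).round(4),'tongue',f(605,431,.01).round(4),f(657,438,.01).round(4))
    print('top plq front',f(123,353,.018).round(4),f(207,341,.018).round(4),'stand back',f(44,95,.01).round(4),f(186,69,.01).round(4))
    Kw,Vw=wcam('w1')
    for n,uv in(('lookalike base',(180,103)),): print(n,cast(Kw,Vw,uv,.02).round(3))
E
python3 meas.py
```

```text
stand [[0.5969, -0.0368], [0.5776, 0.076], [0.7456, 0.1047], [0.7655, -0.0086]]
[0.11449308 0.17048675 0.11500678 0.170909  ]
yaws 0.1688966779603758 0.16589855314575713 0.1701266280484881 0.17378598806860013
plq [[0.5473, -0.0197, 0.018], [0.537, 0.0423, 0.018]] 0.06293523439389251 0.16492449799896924
jig [[0.5689, -0.4298], [0.5898, -0.3129], [0.7119, -0.3336], [0.6907, -0.4513]] [0.11869802 0.12381913 0.11951754 0.12363884]
yaws -0.16802607711715284 -0.17464015896855398 -0.17716710111072742 -0.178635604399475
tongue [[0.4605, -0.37, 0.01], [0.4678, -0.332, 0.01]] line [[0.6476, -0.4193, 0.01], [0.6587, -0.3525, 0.01]] -0.1652253253501803
yaw tong->far -0.17306368837507893 0.24070200946520198 (242)
top jig far [ 0.7111 -0.338   0.01  ] [ 0.6899 -0.4535  0.01  ] tongue [ 0.465  -0.3318  0.01  ] [ 0.4585 -0.3721  0.01  ]
top plq front [0.5356 0.0431 0.018 ] [ 0.5432 -0.0228  0.018 ] stand back [0.7456 0.1041 0.01  ] [ 0.7638 -0.0107  0.01  ]
lookalike base [ 0.523 -0.083  0.02 ]
```

Dimensions check out: base 171x115 (given 172x116), plaque 63 wide, and the wrist and top cameras agree to about 3 mm. Next is the grasp at the plaque's front end, after checking reachability.

```bash
cat >> h.py <<'E'
ds=np.array([np.cos(.169),np.sin(.169),0]); yS=np.pi/2+.169
dj=np.array([np.cos(.174),-np.sin(.174),0]); yJ=np.pi/2-.174
front=np.array([.541,.0110,0]); line=np.array([.6530,-.3842,0])
nj=np.array([np.sin(.174),np.cos(.174),0])
E
python3 - <<'E'
from h import *
g=front+.018*ds
for n,p,y in [('up',g+[0,0,.12],yS),('g',g+[0,0,-.004],yS),('out',g-.1*ds+[0,0,-.004],yS),('outup',g-.1*ds+[0,0,.19],yS)]+[(f'j{k}',line-(.122+k)*dj+[0,0,z],yJ) for k,z in((.05,.19),(.05,0.),(.0,0.),(.045,0.),(.06,0))]:
    q=solve_ik(p,down(y)); print(n,p.round(3),None if q is None else np.round(q,2))
E
```

```text
up [0.559 0.014 0.12 ] [-0.76  0.29  0.78  1.86 -0.23  1.08  1.84]
g [ 0.559  0.014 -0.004] [-0.67  0.47  0.69  1.94 -0.39  0.86  1.96]
out [ 0.46  -0.003 -0.004] [-0.72  0.27  0.7   2.18 -0.25  0.77  1.88]
outup [ 0.46  -0.003  0.19 ] [-0.86 -0.08  0.75  1.99  0.06  1.21  1.61]
j0.05 [ 0.484 -0.354  0.19 ] [-0.16  0.34  0.9   1.68 -0.28  1.25  2.2 ]
j0.05 [ 0.484 -0.354  0.   ] [-0.04  0.57  0.76  1.84 -0.49  0.92  2.34]
j0.0 [ 0.533 -0.363  0.   ] [-0.01  0.64  0.73  1.72 -0.5   0.97  2.31]
j0.045 [ 0.489 -0.355  0.   ] [-0.04  0.58  0.76  1.83 -0.49  0.93  2.34]
j0.06 [ 0.474 -0.353  0.   ] [-0.04  0.56  0.77  1.87 -0.48  0.92  2.35]
```

```bash
python3 - <<'E'
from h import *
g=front+.018*ds; R=down(yS)
movep(g+[0,0,.13],R)
f0=np.array(current_contact_force())
print(servo_line(g+[0,0,-.004],R,max_speed=.1,stop_force=15), current_tcp_pos(), current_contact_force()-f0)
im=snap('g1'); cv2.imwrite('pics/s1.png',capture('scene')[150:270,180:400].repeat(3,0).repeat(3,1))
print(current_time_s())
E
```

```text
False [ 0.55923017  0.01406509 -0.00340932] [ 0.1460909  0.0429055 -0.9762765]
7.2083
```

View pics/g1.png

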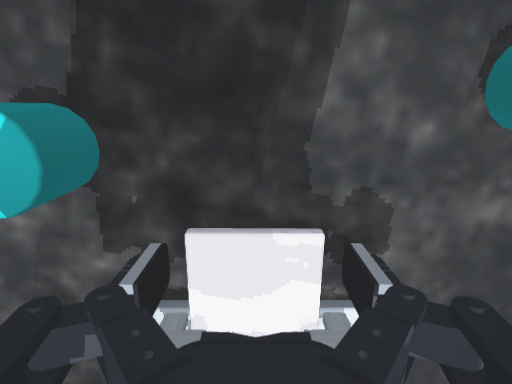

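View pics/s1.png

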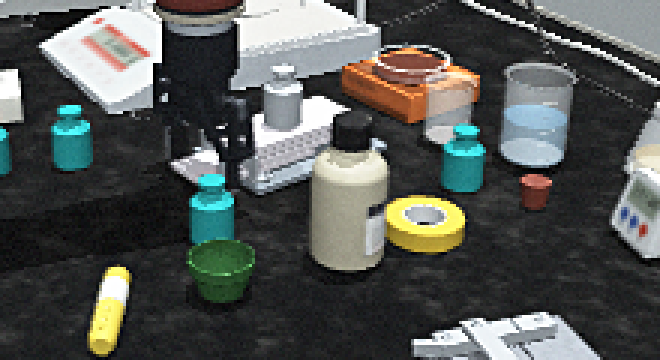

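The plaque is centred between the pads, with its front edge spanning columns 186 to 323 at row 230, and it sits square. Now I'll grip it, draw it 20 mm and check.

```bash
python3 - <<'E'
from h import *
g=front+.018*ds; R=down(yS); f0=np.array(current_contact_force())
gripper_to(.05,90); print('w',current_width(),current_tcp_pos(),current_contact_force()-f0)
p=np.array(current_tcp_pos())
for d in (.01,.03):
    print(servo_line(p-d*ds,R,max_speed=.03,stop_force=35),current_tcp_pos(),current_contact_force()-f0)
snap('g2'); cv2.imwrite('pics/s2.png',capture('scene')[150:270,180:400].repeat(3,0).repeat(3,1));print(current_time_s())
E
```

```text
w 0.06166153140123449 [ 0.55908878  0.01404369 -0.00304474] [-5.3351406   1.26798793 11.10055722]
False [ 0.55051757  0.01259448 -0.00249261] [ 5.18808798  1.43723271 -1.08312661]
False [ 0.5313088   0.00935328 -0.00231376] [ 6.30567446  1.10252386 -1.46237426]
8.9417
```

View pics/g2.png

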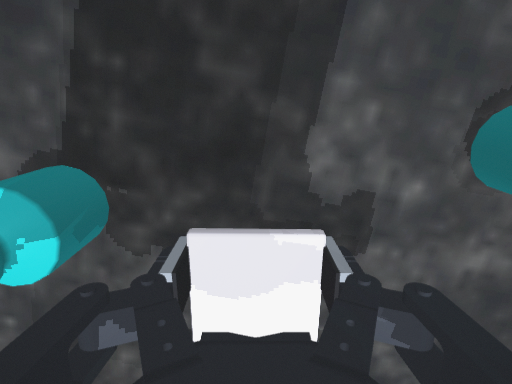

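View pics/s2.png

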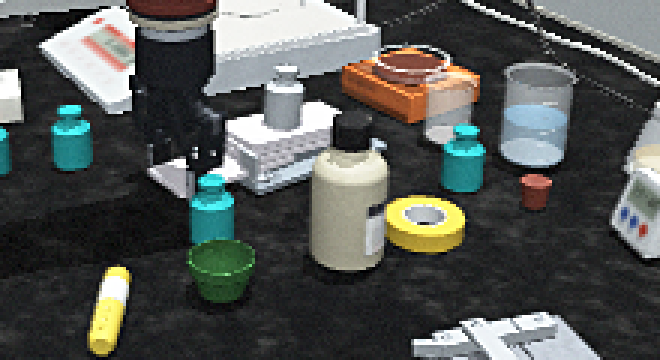

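The front edge is still at row 230, so there's no slip. The pull is about 6 N and the stack and weight are in place. Continuing the draw.

```bash
python3 - <<'E'
from h import *
R=down(yS); f0=np.array(current_contact_force())
p=np.array(current_tcp_pos())
for d in (.02,.04,.055,.072):
    print(servo_line(p-d*ds,R,max_speed=.035,stop_force=30),current_tcp_pos().round(4),(current_contact_force()-f0).round(1))
snap('g3'); cv2.imwrite('pics/s3.png',capture('scene')[150:270,180:400].repeat(3,0).repeat(3,1));
cv2.imwrite('pics/t3.png',capture('top')[115:255,185:400].repeat(3,0).repeat(3,1))
print(current_time_s(),current_width())
E
```

```text
False [ 0.51    0.0057 -0.0028] [-6.6 -1.2  2.1]
False [ 0.4907  0.0025 -0.0027] [-5.3 -1.2  2.1]
False [ 4.757e-01 -1.000e-04 -2.700e-03] [-7.  -1.7  1.9]
False [ 0.46   -0.0027 -0.0024] [-3.6  0.9  0.6]
11.7083 0.06155549273715269
```

View pics/g3.png

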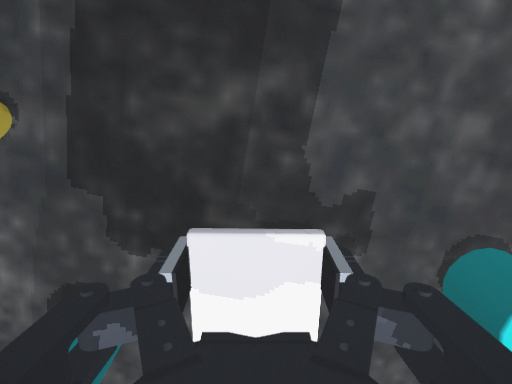

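View pics/s3.png

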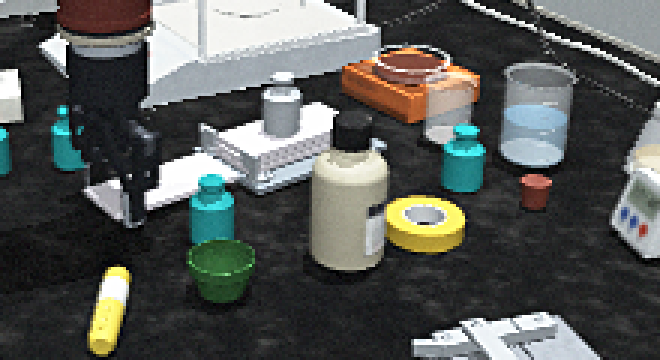

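View pics/t3.png

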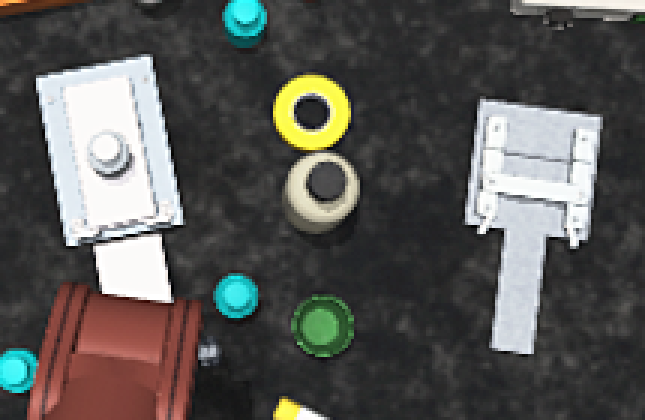

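The stack has settled: three plaques flat under the upright weight, with the drawn plaque clear in front. Next: pull a little more, lift and carry it high over the bottle.

```bash
python3 - <<'E'
from h import *
R=down(yS); p=np.array(current_tcp_pos())
servo_line(p-.010*ds,R,max_speed=.05); p=np.array(current_tcp_pos()); sleep(.3)
servo_line(p+[0,0,.03],R,max_speed=.06)
servo_line(p+[0,0,.19],R,max_speed=.12)
a=line-.212*dj; 
movep(a+[0,0,.18],down(yJ))
print(current_tcp_pos(),current_joint_pos().round(2),current_time_s(),current_width())
snap('g4'); cv2.imwrite('pics/s4.png',capture('scene')[130:310,140:420].repeat(2,0).repeat(2,1))
E
```

```text
[ 0.4449959  -0.34594517  0.17966818] [-0.32  0.32  1.1   1.79 -0.3   1.22  2.26] 15.775 0.06146959467375634
```

View pics/g4.png

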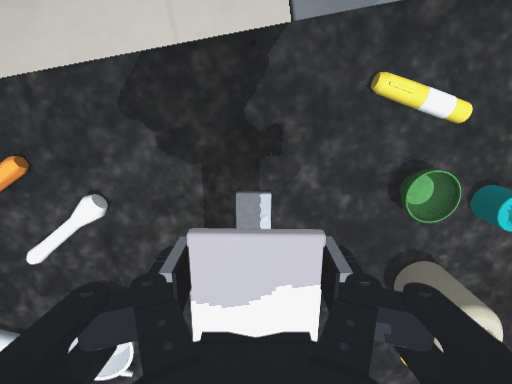

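View pics/s4.png

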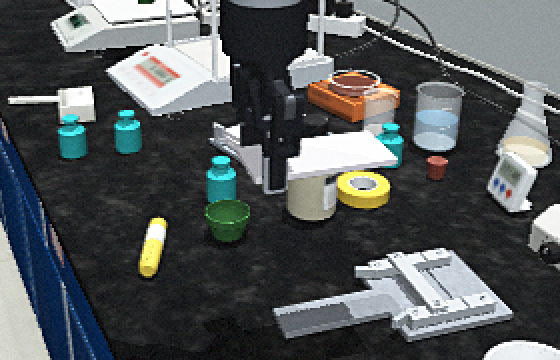

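```bash
python3 - <<'E'
from h import *
for t in('g2','g3','g4'):
    K,V=wcam(t); d=np.load(f'pics/{t}.npz'); z=d['p'][2]+.0205
    for uv in((187.5,230.5),(325,230.5)): print(t,(d['R'].T@(cast(K,V,uv,z)-d['p'])).round(4))
K,V=wcam('g4')
im=cv2.imread('pics/g4.png');print(im[205,225:285].mean(1).astype(int))
T=[cast(K,V,uv,.01) for uv in((236,193),(271,193))]
for t in T: print(t.round(4), 'in jig: ', (t-line)@dj,(t-line)@nj)
E
```

```text
g2 [-0.0309 -0.0185 -0.0206]
g2 [ 0.0313 -0.0185 -0.0206]
g3 [-0.0309 -0.0185 -0.0205]
g3 [ 0.0313 -0.0184 -0.0205]
g4 [-0.0309 -0.0185 -0.0205]
g4 [ 0.0313 -0.0184 -0.0205]
[ 49  49  50  49  51  53  51  51  52  51  64 129 136 135 135 138 138 136
 134 134 134 137 137 140 140 140 140 140 138 138 137 136 133 134 146 213
 214 215 216 215 211 209 208 209 208 196  86  54  51  49  49  49  49  51
  53  58  61  62  65  64]
[ 0.4604 -0.3703  0.01  ] in jig:  -0.19213530752668245 -0.019642974653726053
[ 0.467 -0.332  0.01 ] in jig:  -0.19221325461918523 0.01919230149508662
```

The measurements agree: the tongue end comes out at -192.1 mm (given -192), and the plaque's trailing edge is 18.5 mm behind the TCP. Lowering onto the tongue.

```bash
python3 - <<'E'
from h import *
a=line-.212*dj; R=down(yJ); f0=np.array(current_contact_force())
servo_line(a+[0,0,.03],R,max_speed=.1)
print(servo_line(a+[0,0,-.0022],R,max_speed=.03,stop_force=6),current_tcp_pos(),(current_contact_force()-f0).round(1))
cv2.imwrite('pics/s5.png',cv2.resize(capture('scene')[210:330,240:430],None,fx=4,fy=4,interpolation=cv2.INTER_CUBIC))
cv2.imwrite('pics/t5.png',capture('top')[115:255,185:400].repeat(3,0).repeat(3,1))
print(current_time_s())
E
```

```text
False [ 0.4443206  -0.34761899 -0.00201832] [-0.1  0.   0.7]
18.85
```

View pics/s5.png

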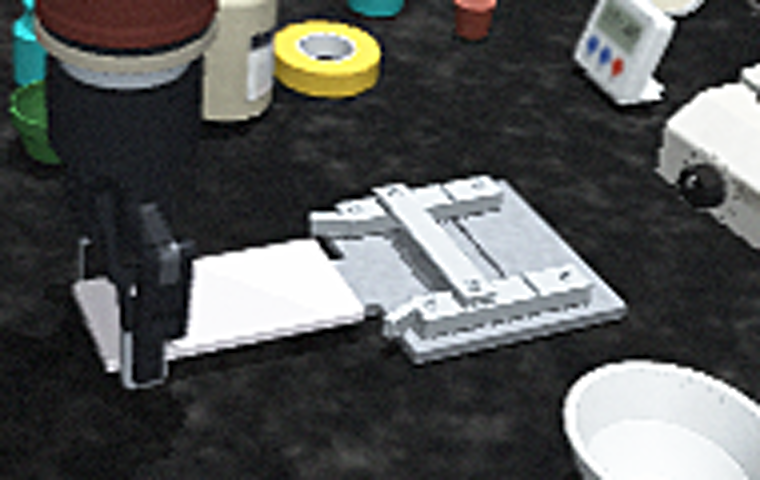

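View pics/t5.png

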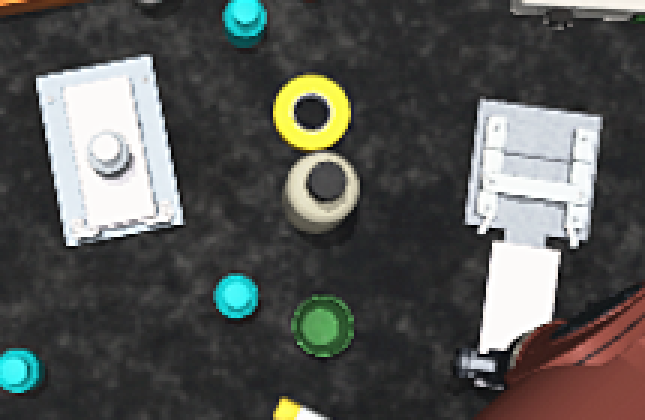

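The plaque is in line with the mouth and lies on the tongue. I'll release it so it seats, re-grip, and slide in with a force guard, stopping 15 mm short to look.

```bash
python3 - <<'E'
from h import *
R=down(yJ)
gripper_to(.075); sleep(.2); gripper_to(.05,50); f0=np.array(current_contact_force())
a=line+[0,0,-.002]
for k in (.18,.16,.137):
    print(servo_line(a-k*dj,R,max_speed=.04,stop_force=12),current_tcp_pos().round(4),(current_contact_force()-f0).round(1))
print(current_time_s(),current_width())
snap('g6')
cv2.imwrite('pics/s6.png',cv2.resize(capture('scene')[210:330,240:430],None,fx=4,fy=4,interpolation=cv2.INTER_CUBIC))
t=capture('top');cv2.imwrite('pics/top6.png',t);cv2.imwrite('pics/t6.png',cv2.resize(t[140:240,320:400],None,fx=6,fy=6,interpolation=cv2.INTER_CUBIC))
E
```

```text
False [ 0.4758 -0.3534 -0.0017] [-0.6 -1.6 -0.4]
False [ 0.4957 -0.3569 -0.0016] [ 0.1 -1.9 -1.5]
False [ 0.5181 -0.3608 -0.0016] [-0.4 -2.2 -0.2]
21.9167 0.06240604456845102
```

View pics/s6.png

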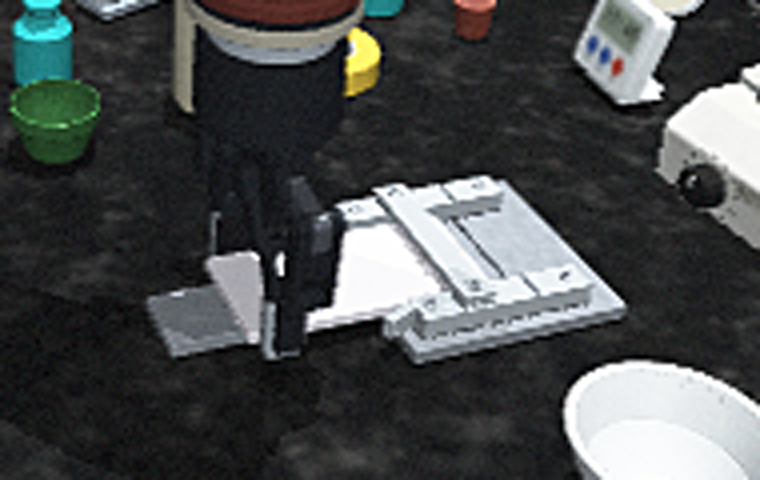

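View pics/t6.png

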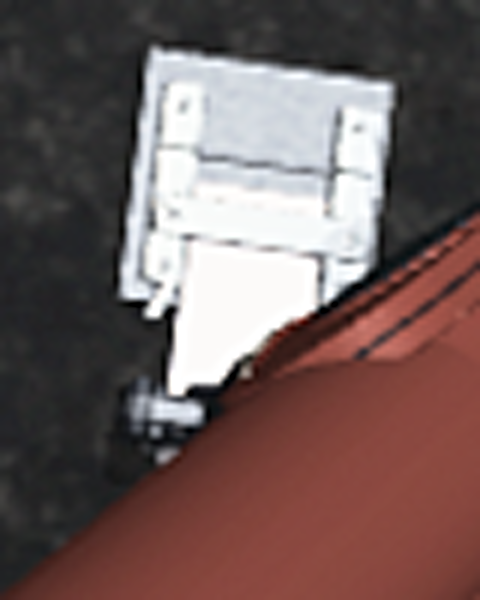

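View pics/g6.png

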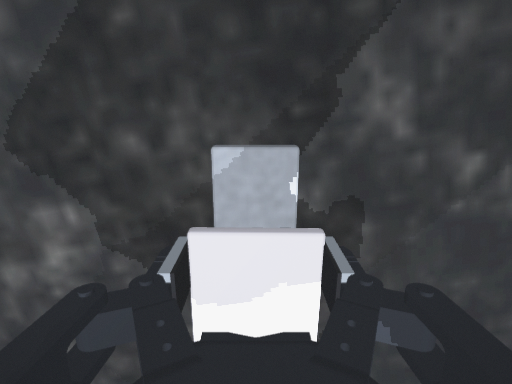

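The leading edge is under the bar and short of the line. Using g6, I'll measure the gap from the tongue end (row ~146) to the trailing edge (row ~229), which must end at 52 mm.

```bash
python3 - <<'E'
from h import *
im=cv2.imread('pics/g6.png').astype(int).mean(2)
print(im[140:152,280].astype(int),im[224:236,[230,256,285]].astype(int).T.tolist())
K,V=wcam('g6');d=np.load('pics/g6.npz')
for z in (.010,):
  for u in(214,256,297): print('tongue',((cast(K,V,(u,145.7),z)-line)@dj).round(4),((cast(K,V,(u,145.7),z)-line)@nj).round(4))
for u in(187.5,256,325): 
  c=cast(K,V,(u,229.2),.018);print('trail',((c-line)@dj).round(4),((c-line)@nj).round(4),(d['R'].T@(c-d['p'])).round(4))
# top view line vs leading edge
K,V=cam('top'); f=lambda u,v,z:cast(K,V,((u+.5)/6-.5+320,(v+.5)/6-.5+140),z)
for n,u,v,z in(('line',200,156,.01),('line',330,176,.01),('lead',195,186,.018),('lead',325,206,.018)): print(n,((f(u,v,z)-line)@dj).round(4),((f(u,v,z)-line)@nj).round(4))
E
```

```text
[ 55  57  56  53  64 102 112 144 155 160 164 164] [[167, 167, 166, 156, 155, 160, 165, 172, 201, 222, 227, 231], [166, 166, 167, 153, 155, 160, 165, 167, 194, 220, 226, 230], [158, 160, 160, 141, 153, 159, 162, 165, 187, 216, 225, 229]]
tongue -0.1924 -0.019
tongue -0.1924 -0.0003
tongue -0.1924 0.018
trail -0.1556 -0.0314 [-0.0311 -0.0187 -0.0196]
trail -0.1556 -0.0003 [ 0.     -0.0187 -0.0197]
trail -0.1556 0.0311 [ 0.0314 -0.0187 -0.0197]
line -0.0013 0.0281
line -0.0019 -0.0361
lead -0.0181 0.0305
lead -0.0187 -0.0331
```

```bash
python3 - <<'E'
from h import *
K,V=wcam('g6')
for n,v,z in(('tongue',146.5,.01),('tongue',144.5,.0),('trail top',231.7,.018),('trail bot',226.6,.010)): print(n,((cast(K,V,(256,v),z)-line)@dj).round(4))
t=cv2.imread('pics/top6.png').astype(int).mean(2)
K,V=cam('top')
for u in(355,360,365,370): print(u,[int(x) for x in t[160:183,u]])
E
```

```text
tongue -0.192
tongue -0.1917
trail top -0.1544
trail bot -0.1535
355 [217, 219, 218, 217, 220, 201, 132, 228, 213, 203, 225, 254, 250, 244, 249, 249, 249, 249, 250, 238, 224, 254, 251]
360 [220, 221, 217, 215, 221, 223, 189, 163, 224, 221, 221, 235, 253, 250, 245, 248, 249, 249, 250, 249, 209, 238, 253]
365 [215, 216, 213, 210, 211, 216, 201, 154, 203, 221, 217, 224, 249, 252, 250, 248, 248, 248, 248, 251, 243, 163, 255]
370 [216, 215, 213, 220, 219, 214, 216, 198, 122, 218, 212, 211, 228, 254, 250, 244, 248, 248, 248, 248, 251, 247, 184]
```

```bash
python3 - <<'E'
from h import *
K,V=cam('top'); print('cam',np.linalg.inv(V)[:3,3])
for u,l,e in((355,165.9,170.2),(360,166.7,171.1),(365,167.,171.45),(370,168.,172.2)):
    a=cast(K,V,(u,l),.01);print(u,[((cast(K,V,(u,e),z)-a)@dj-(np.array(0))).round(4) for z in(.018,.010)])
E
```

```text
cam [ 0.45671839 -0.06218894  1.17668042]
355 [np.float64(-0.0144), np.float64(-0.0127)]
360 [np.float64(-0.0146), np.float64(-0.013)]
365 [np.float64(-0.0148), np.float64(-0.0132)]
370 [np.float64(-0.0141), np.float64(-0.0124)]
```

Both views agree that the leading edge is about 14.4 mm short of the line. I'll advance 14.3 mm and release.

```bash
python3 - <<'E'
from h import *
R=down(yJ); p=np.array(current_tcp_pos()); f0=np.array(current_contact_force())
t=line-.137*dj+.0143*dj; t[2]=-.002
print(servo_line(t,R,max_speed=.03,stop_force=12),((np.array(current_tcp_pos())-p)@dj).round(4),(current_contact_force()-f0).round(1))
sleep(.2);print(((np.array(current_tcp_pos())-p)@dj).round(4))
gripper_to(.085); sleep(.2); snap('g7')
p=np.array(current_tcp_pos()); servo_line(p+[0,0,.13],R,max_speed=.12)
servo_line(line+[-.01,0.01,.22],down(np.pi/2),max_speed=.2); sleep(.2); snap('g8'); print(current_time_s())
movep([.42,.15,.25],down(np.pi/2)); t=capture('top'); cv2.imwrite('pics/top8.png',t)
cv2.imwrite('pics/t8.png',cv2.resize(t[140:240,320:400],None,fx=6,fy=6,interpolation=cv2.INTER_CUBIC))
cv2.imwrite('pics/g8z.png',cv2.resize(cv2.imread('pics/g8.png')[20:300,170:360],None,fx=2.1,fy=2.1,interpolation=cv2.INTER_CUBIC))
print(current_time_s())
E
```

```text
False 0.0141 [-0.3 -0.  -1.1]
0.0142
25.8583
27.9583
```

View pics/t8.png

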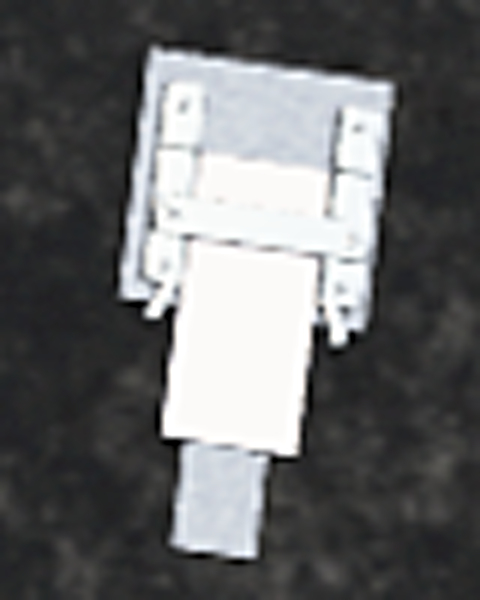

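View pics/g8z.png

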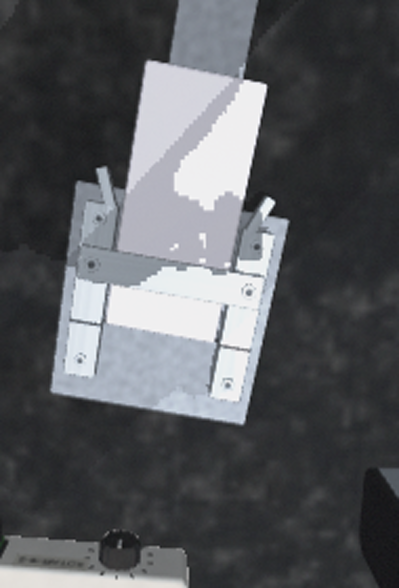

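View pics/top8.png

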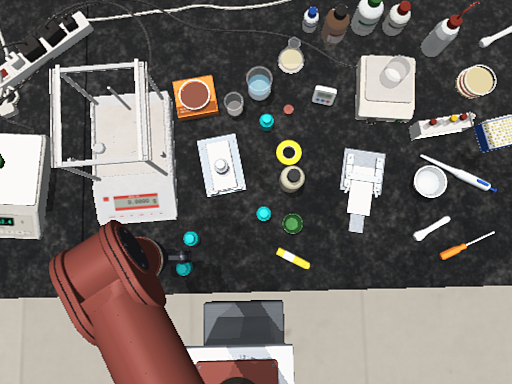

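```bash
python3 - <<'E'
from h import *
t=cv2.imread('pics/top8.png').astype(float).mean(2); K,V=cam('top')
for u,l in((355,165.9),(360,166.7),(365,167.),(370,168.)):
    c=t[160:174,u]; g=np.diff(c); 
    lo=c[:4].mean();hi=c[9:12].mean();i=np.where(c>(lo+hi)/2)[0][0];e=160+i-1+((lo+hi)/2-c[i-1])/(c[i]-c[i-1])
    print(u,c.astype(int),round(e,2),((cast(K,V,(u,e),.018)-cast(K,V,(u,l),.01))@dj).round(4))
# wrist g8: leading edge, trailing edge, tongue->relative to jig corners
K,V=wcam('g8'); f=lambda a,z:cast(K,V,((a[0]+.5)/2.1-.5+170,(a[1]+.5)/2.1-.5+20),z)
L=[f((103,324),.018),f((217,343),.018)];T=[f((146,60),.018),f((267,84),.018)]
F=[f((52,391),.01),f((243,424),.01)]
J=lambda p:(((p-line)@dj).round(4),((p-line)@nj).round(4))
for n,X in(('lead',L),('trail',T),('far',F)): print(n,[J(x) for x in X])
m=lambda X:(X[0]+X[1])/2
print('lead-far',(m(L)-m(F))@dj,'(want -.050)','len',np.linalg.norm(m(L)-m(T)),'yaw',np.arctan2(*(m(L)-m(T))[[1,0]]))
# strip marks at line? z .022
print('marks',J(f((85,322),.022)),J(f((235,347),.022)))
# top corners
K,V=cam('top'); f=lambda u,v,z:cast(K,V,((u+.5)/6-.5+320,(v+.5)/6-.5+140),z)
for n,u,v,z in(('trail',163,437,.018),('trail',298,456,.018),('lead',200,152,.018),('lead',330,170,.018),('far',152,46,.01),('far',396,86,.01),('tong',170,546,.01),('tong',258,558,.01)): print(n,J(f(u,v,z)))
E
python3 - <<'E'
import cv2
im=cv2.imread('pics/g8.png')[135:205,195:295]
cv2.imwrite('pics/g8y.png',cv2.resize(im,None,fx=7,fy=7,interpolation=cv2.INTER_CUBIC))
t=cv2.imread('pics/top8.png')[125:215,185:260]
cv2.imwrite('pics/t8s.png',cv2.resize(t,None,fx=6,fy=6,interpolation=cv2.INTER_CUBIC))
E
```

```text
355 [216 217 217 214 210 225 254 251 250 250 250 250 249 243] 165.27 0.0001
360 [219 219 216 213 218 212 216 254 250 250 249 250 250 249] 166.45 -0.0009
365 [212 215 212 209 209 208 215 244 252 250 250 250 250 250] 166.55 -0.0004
370 [214 213 211 218 217 211 207 223 252 251 250 250 250 250] 167.31 0.0003
lead [(np.float64(-0.0001), np.float64(-0.0341)), (np.float64(-0.0003), np.float64(0.0322))]
trail [(np.float64(-0.1398), np.float64(-0.0315)), (np.float64(-0.1395), np.float64(0.0315))]
far [(np.float64(0.0481), np.float64(-0.0594)), (np.float64(0.0492), np.float64(0.0584))]
lead-far -0.04882727207983224 (want -.050) len 0.13949995531131748 yaw -0.18078662338987952
marks (np.float64(-0.0004), np.float64(-0.0439)) (np.float64(-0.0007), np.float64(0.0423))
trail (np.float64(-0.1418), np.float64(0.0312))
trail (np.float64(-0.1414), np.float64(-0.0339))
lead (np.float64(-0.0011), np.float64(0.0301))
lead (np.float64(-0.0007), np.float64(-0.0335))
far (np.float64(0.0499), np.float64(0.058))
far (np.float64(0.0474), np.float64(-0.0631))
tong (np.float64(-0.1927), np.float64(0.0199))
tong (np.float64(-0.1922), np.float64(-0.0227))
```

View pics/g8y.png

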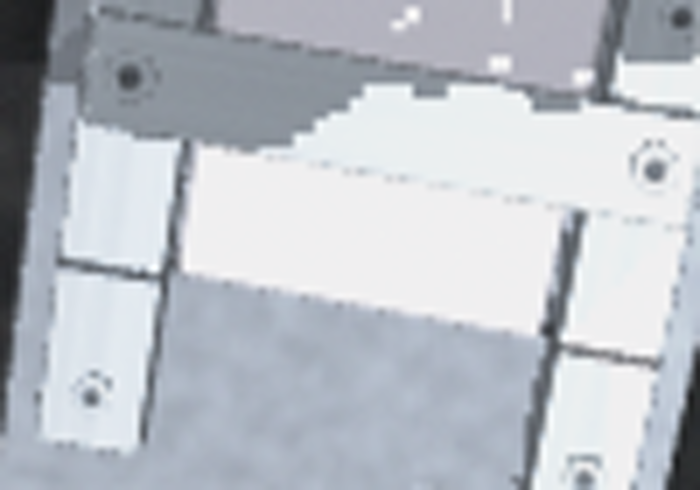

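View pics/t8s.png

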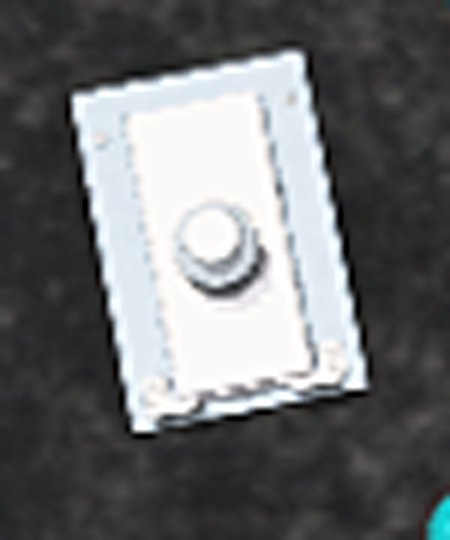

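The leading edge is within about 0.5 mm of the line in both views, and the strip marks agree. One last look at the stack from the side.

```bash
python3 - <<'E'
from h import *
movep([.42,.35,.25],down(np.pi/2)); s=capture('scene')
cv2.imwrite('pics/s9.png',cv2.resize(s[150:310,180:400],None,fx=3.4,fy=3.4,interpolation=cv2.INTER_CUBIC));print(current_time_s(),current_contact_force())
E
```

```text
28.825 [ 0.52993173 -0.64443081  0.569218  ]
```

View pics/s9.png

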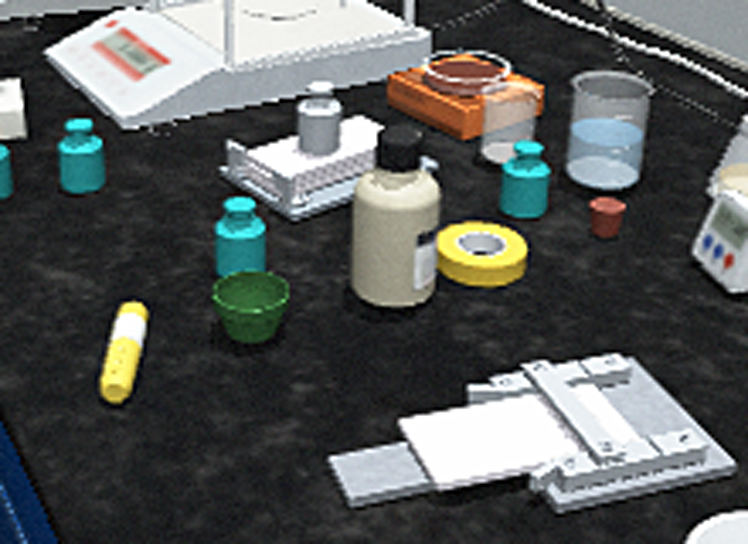

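The stack lies flat at about (310,165) with the weight upright on it. The plaque is flat in the jig and the bystanders haven't moved. Handing in.

```bash
python3 -c "
from bench import *
print(close_job())"
```

```text
the job is handed in; nothing more can be done
None
```

The bottom plaque is in the scribing jig, its leading edge about 0.5 mm from the scribed line by the last pictures. I handed the job in at about 29 s of the 58 s allowed; no verdict is reported.

- **Drawing out:** I gripped the plaque by its sides at the front end and drew it straight out through the gate, at about 6–7 N. The three others look settled flat in the stand, with the weight upright on them. I judged that from the top and scene pictures and did not measure their positions.
- **Placing:** I carried the plaque over the bottle, set it on the tongue and re-gripped it. I then slid it under the bar and released it.
- **Last checks on the plaque:**
  - The top view puts the leading edge between -0.9 and +0.1 mm from the line, and the wrist view between -0.3 and -0.1 mm.
  - The plaque is within about 1.5 mm of mid-channel, and its direction is within about 0.01 rad of the jig's.
- **Disagreement:** the wrist view measured from the board's far edge put the leading edge about 1 mm further in than the other checks. The two cameras also differ by 1–2 mm in absolute position. Both are within the 2 mm calibration and the 2.5 mm tolerance.
- **Bystanders:** none had visibly moved in the last pictures.
- **Robot:** the arm was parked clear, with less than 1 N on each axis of the tool.

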